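# Unclip the T wear template and nest it in the gauge block

## Task

Pull the T-shaped wear template by its blue handle out of its spring catch on the sloping green peg rail, and lay it the right way round in the T-shaped recess of the gauge block, fully home and flush. Lower it in with the gripper, do not drop it, and then let go. Leave the oblong template clipped on the rail and everything else where it is.

Things in the scene. Friction and masses are not known exactly. Their poses are not given: they have to be found in the camera images.
- t_template: T-shaped steel wear template, 8 mm thick, 0.3 kg, with a blue handle. Origin: centre of the crossbar's underside; z square to the plate, out of its handle side. Crossbar 84 mm in y, 34 mm in x (-17 to 17); stem 40 mm wide in y, from x = -17 to -47 mm. Starts clipped on either place of the sloping rail, stem downhill.
- t_handle (a point): centre of the T template's blue handle, an upright tab 40 mm along x, 12 mm thick along y, from 8 to 60 mm above the template's underside (this point: 34 mm), centred over the template's origin; axes as the template's
- oblong_template: the other steel wear template, a plain oblong 84 mm in y, 50 mm in x (-17 to 33), 8 mm thick, with the same blue handle, origin and axes. It hangs on the rail's other place and must stay there.
- rail: green pine peg rail on two stanchions, fixed. Origin on the counter below mid-face, z up. Its face, 350 mm long (y), 115 mm down the slope, rises 25 degrees towards the rail's +x (away from the robot) and is 140 mm above the counter at the origin. Places for templates at y = -80 and +80 mm, each with two wooden pegs 13 mm tall below the crossbar.
- rail_mid (a point): middle of the rail's face, 140 mm above the rail's origin. At each place two sprung steel rollers in brass housings (40 to 65 mm either side of the handle, 20 mm tall from the face) overlap the crossbar's short ends and hold the template down. Pulled away square to the face with some 10 to 15 N, it pushes the rollers aside and comes free.
- gauge_block: dark steel gauge block, fixed on the counter, 108 mm in x (-69 to 39), 128 mm in y, 20 mm high, with a T-shaped recess (yellow floor), 8 mm deep, 2 mm larger than the T template on every side, its mouth chamfered 3 mm. The template fits when its axes match the block's. Origin: at counter level under the centre of the recess's crossbar.
- recess (a point): centre of the crossbar part of the recess, on the recess floor (12 mm above the counter): the T template's origin comes here; axes as the gauge block's
- shoe_holder: bronze brake-shoe holder: a copper-coloured arch with a lug, about 90 x 115 x 30 mm, lying on the counter; bystander; origin under the middle
- buffer_block: grey-black rubber buffer block 60 x 90 x 45 mm on the counter; bystander; origin under its middle
- scraper: brass scraper with an orange handle, 216 mm long, 24 mm thick, lying on the counter along its x axis (handle to -x); bystander; origin under the front end of the handle
- spanner: steel spanner about 180 mm long lying flat along its x axis; bystander
- oil_can: blue can, 60 mm across, 120 mm high, standing; bystander; origin under its middle
- bush: brass bush (ring) 50 mm across, 30 mm high, lying flat; bystander; origin under its middle
Mind the look-alikes: they are no part of the job. Leave any pink look-alike of the t_template alone.

How it is judged (in metres and radians):
On the way, in this order (a step that is already met when the one before it is completed fails the run):
1. the T template is held by the gripper, clear of the rail, at least 40 mm from where it hung (distance of t_template from where it was at the start of the episode above 0.04 m and contact force between t_template and rail below 0.1 N and contact force between t_template and the fingers above 1 N), for 0.1 s.
2. the gripper still holds the T template as it enters the recess: underside within 10 mm of the recess floor, within 8 mm of the right place (z of t_template in the frame of recess below 0.01 m and horizontal distance between t_template and recess below 0.008 m and contact force between t_template and the fingers above 0.5 N), for 0.1 s.
At the end, for the whole second after the job is handed in: The T template lies flat (within 0.04 rad) in the recess, same way round, its underside within 2.5 mm of the recess floor and its origin within 6 mm of the recess's, at rest; the oblong template is within 15 mm of where it hung (z of t_template in the frame of recess between -0.003 and 0.0025 m and horizontal distance between t_template and recess below 0.006 m and angle between the x axis of t_template and the x axis of gauge_block, either way round below 0.12 rad and angle between t_template's own z axis and vertical below 0.04 rad and linear speed of t_template below 0.01 m/s and angular speed of t_template below 0.1 rad/s and distance of oblong_template from where it was at the start of the episode below 0.015 m); the robot touches nothing.
It fails at once if the oblong template is pulled from its place (moved more than 15 mm) (distance of oblong_template from where it was at the start of the episode above 0.015 m).
It fails at once if a bystander (shoe holder, buffer block, scraper, spanner, oil can, bush) is moved more than 30 mm (distance of any of shoe_holder, buffer_block, scraper, spanner, oil_can, bush from where it was at the start of the episode above 0.03 m).
It also fails if it takes over 45 s, if anything falls off the work surface, if the arm or the gripper's body presses on something with over 40 N, if the wrist force passes 120 N, or if a joint passes its speed limit or range.

## Robot

A 6-joint arm with a two-finger parallel gripper is mounted at the origin on the work surface. World frame = base frame: x ahead of the robot, y to its left, z up, the work surface at z = 0. Lengths are in mm, angles in rad, forces in N, time in s.
With the tool pointing down it reaches from about 300 to 775 mm from the base axis. Payload 14.6 kg.
Tool frame: the origin (TCP) lies between the finger pads; the fingertips stand 25 mm ahead of it and the grasp point (between the pads) lies 6 mm ahead of it; z points along the fingers, y is the line along which they close (so a half turn about z gives the same grasp; the last joint's range is limited). The gripper opens to 94 mm and grips with 3 to 60 N. Pads are 16 mm wide; open, the fingers measure 119 mm over their backs; the gripper's body (75 mm by 177 mm) begins 78 mm behind the grasp point.
Start: joints at [-1.396, 0.3, 1.521, -0, 1.321, -0.067], TCP at [131.691, -533.991, 230.446] pointing down, gripper open.
Joint ranges: [-3.03, 3.03], [-0.79, 2.21], [0.23, 2.52], [-1.04, 4.18], [0, 3.07], [-2.55, 2.55]. Speed limits (rad/s): [2.22, 2.22, 2.57, 3.14, 3.14, 3.14].

## Interface

Orientations are given as [roll, pitch, yaw] about the fixed x, y, z axes, in that order (R = Rz(yaw) Ry(pitch) Rx(roll)).
In Python, from cell import manip gives the robot as it stands. The module is installed in compiled form; this text tells all that it offers.
- The arm moves only by the tool step_arm, never from a script. Its argument "series" is one flat list of numbers, 5 for each row, row after row: the shift along the world's x, y, z in mm, then the turn about the world's z in rad, then the closure, from 0 (fully open) to 1 (shut). In form: [dx, dy, dz, spin, jaw, dx, dy, dz, spin, jaw, ...]. A call has 1 to 20 rows; each row shifts and turns the commanded pose from where the row before left it; what a row does not reach is not made up. A row lasts 1/8 s, in which the tool goes at most 62.5 mm and 10.7 degrees, less where a joint would pass 70% of its speed; a pose out of reach is approached as far as the arm can. A call is refused whole if a number of a shift passes 62.5 or a number of a turn 0.188, either way. A call with a gripper value outside its range is refused whole. The fingers move at their own pace and stop on an object; "squeeze" is the grip in N (left out, the last holds). Time passes only in rows, so rows that do not move let the fingers close. It gives the time, the measured TCP pose, the force, the opening and the grip force at its end, in the units of the state.
- manip.read_state(): the state, without advancing time (a new reading comes with each control period).
- manip.camera(name): name is "scene" or "top" or "wrist"; returns (picture, depth): 420x560x3 uint8, blue, green, red; 420x560 float32, mm along the optical axis (not along the pixel's ray), 0 where there is no reading.
- manip.camera_info(name): a dict with "fovy" (degrees; the focal length in pixels is half the picture's height over the tangent of half this angle, whatever the lens; pixels are square), "cx", "cy" (the principal point, pixels), "eye" and "orientation" of the camera in the world. Camera axes: x right, y down, z forward; pixel columns grow to the right and rows downward; lengths in mm; the calibration is good to about 2 mm. A picture is of the moment at which its call begins: read the wrist's pose just before it. camera_info takes no time and is no camera call; for the wrist camera it gives the pose at the moment of the call.
- manip.sign_off(): hands the job in; it is judged then, once.
The state is a dict: "clock": time; "joints": joint angles; "qd": joint speeds; "effort": joint torques, N m; "eef_pos": TCP position; "eef_rot": TCP orientation; "wrist_force": force on the tool from outside, world axes, zero at the start; "moment": the same for the moment, N m; "finger_gap": finger opening in mm; "finger_force": force on a finger pad.
Only numpy, scipy, OpenCV 4.12 (cv2) and the standard library are available. Lean on these libraries where they do the work, as an engineer would, in place of code of your own. Each camera call takes 0.05 s, during which the arm holds its last target. There are 200 camera calls.

## Working session

There is one attempt and no reset: what is moved stays moved. The work goes in short steps, Python scripts to look and compute and a tool call to move; the robot and the scene stay as the last step left them, time stands still between calls to the robot, and variables do not carry over. Pictures are saved under pics/ and viewed, at most 10 in all, crops included, and the job is handed in when it is done.

Besides the shell and the picture viewer there is one more tool, called as name(argument=value, ...), one argument or row to a line, values as JSON. step_arm: Moves the arm, as the interface text tells. Its arguments: {"type":"object","properties":{"series":{"type":"array"},"squeeze":{"type":"number"}},"required":["series"]}

```bash
mkdir -p pics; cat > h.py <<'E'
import numpy as np, cv2
from cell import manip
from scipy.spatial.transform import Rotation as R
def cam(n):
    i=manip.camera_info(n); p,d=manip.camera(n); return p,d,i
def rot(i):
    o=np.array(i["orientation"],float)
    return o if o.shape==(3,3) else R.from_euler('xyz',o).as_matrix()
def pts(d,i):
    h,w=d.shape; f=h/2/np.tan(np.radians(i["fovy"])/2)
    v,u=np.mgrid[:h,:w]
    c=np.stack([(u-i["cx"])/f*d,(v-i["cy"])/f*d,d],-1)
    return c@rot(i).T+np.array(i["eye"])
E
python3 - <<'E'
from h import *
for n in("scene","top"):
    p,d,i=cam(n); print(n,i); cv2.imwrite(f"pics/{n}0.png",p); np.savez(f"{n}0.npz",p=p,d=d,w=pts(d,i))
print(manip.read_state())
E
```

```text
scene {'fovy': 44.28821270861386, 'cx': 271.0966158959628, 'cy': 215.2940920312894, 'eye': array([1087.14840278, -741.13422969, 1155.10403345]), 'orientation': array([-2.39085411,  0.00696989,  0.61509773])}
top {'fovy': 57.49543805285933, 'cx': 278.11644769766787, 'cy': 211.80108291754559, 'eye': array([ 381.9107886 ,   55.80842283, 1319.21635523]), 'orientation': array([-3.04662252e+00, -1.28590742e-03, -1.59727747e+00])}
{'clock': 0.1, 'joints': array([-1.39559680e+00,  3.00441729e-01,  1.52150508e+00, -3.32884286e-05,
        1.32070160e+00, -6.65978827e-02]), 'qd': array([-5.50997769e-05, -7.44300771e-04, -6.24090437e-04, -8.08508172e-04,
        2.02550136e-03, -1.31903363e-03]), 'effort': array([ 1.90665487e-03, -5.32640326e+01, -3.53281689e+01,  7.09290965e-02,
        2.34555721e-02, -5.54957091e-05]), 'eef_pos': array([ 131.65117194, -533.79969597,  229.93457524]), 'eef_rot': array([-3.14053708e+00, -3.80870958e-05,  2.41805644e-01]), 'wrist_force': array([-0.19053224, -0.85291847,  0.2495084 ]), 'moment': array([0.01378998, 0.06510614, 0.00242674]), 'finger_force': 0.0, 'finger_gap': 93.92111976259444}
```

View pics/top0.png

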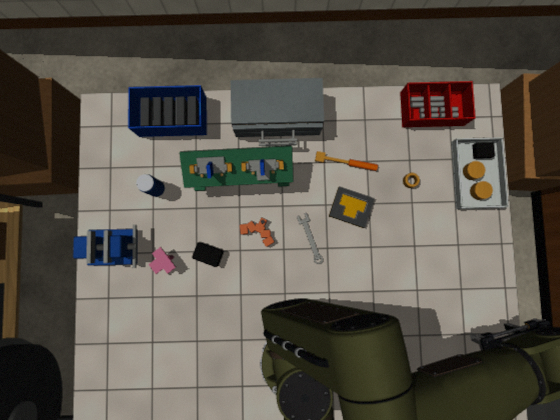

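View pics/scene0.png

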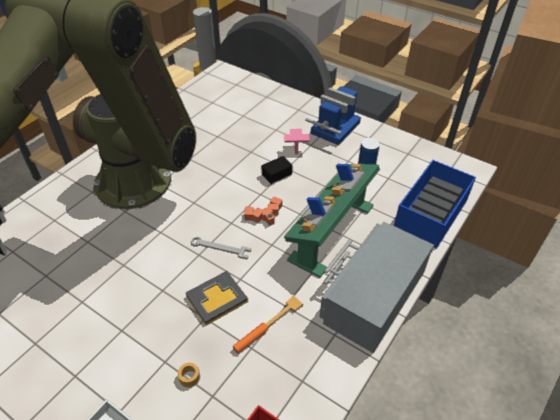

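The top view shows the rail at about (180-295, 148-190), with one template at (210,168) and one at (262,168). The gauge block is at (352,207), and the pink look-alike is at (162,260). I'll zoom in on the rail and work out the metric geometry.

```bash
python3 - <<'E'
from h import *
z=np.load("top0.npz"); p,w=z["p"],z["w"]; s=np.load("scene0.npz"); sp,sw=s["p"],s["w"]
a=cv2.resize(p[135:240,170:385],None,fx=3.6,fy=3.6,interpolation=cv2.INTER_CUBIC)[:300]
b=cv2.resize(sp[150:250,270:400],None,fx=3,fy=3,interpolation=cv2.INTER_CUBIC)
c=np.zeros((600,800,3),np.uint8); c[:a.shape[0],:a.shape[1]]=a; c[300:600,:390]=b
c[300:600,400:700]=cv2.resize(sp[260:330,175:260],(300,300))
cv2.imwrite("pics/c1.png",np.clip(c*1.4,0,255).astype(np.uint8))
for nm,P,W,roi in(("top",p,w,(140,240,175,380)),("scene",sp,sw,(150,340,175,400))):
    hsv=cv2.cvtColor(P,cv2.COLOR_BGR2HSV); r=np.zeros(P.shape[:2],bool); r[roi[0]:roi[1],roi[2]:roi[3]]=1
    for n,lo,hi in(("blue",(105,120,50),(130,255,255)),("green",(60,80,20),(90,255,255)),("yellow",(15,120,120),(32,255,255))):
        m=((cv2.inRange(hsv,lo,hi)>0)&r).astype(np.uint8)
        k,l,st,ce=cv2.connectedComponentsWithStats(m)
        for j in range(1,k):
            if st[j,4]>15:
                q=W[l==j]; print(nm,n,st[j],ce[j].round(),"mean",q.mean(0).round(1),"min",np.percentile(q,5,axis=0).round(),"max",np.percentile(q,95,axis=0).round())
E
```

```text
top blue [260 160   5  15  60] [262. 167.] mean [625.4  96.7 190.5] min [605.  91. 154.] max [649. 103. 203.]
top blue [206 162   6  16  60] [208. 170.] mean [621.4 257.2 187.3] min [602. 251. 145.] max [644. 272. 203.]
top green [ 180  146  113   45 2712] [238. 167.] mean [638.9 173.9 137.8] min [591.  16. 113.] max [688. 338. 161.]
top yellow [315 152  34  11 138] [327. 157.] mean [ 691.4 -123.2   14. ] min [ 677. -186.   10.] max [710. -87.  19.]
top yellow [279 161   4   8  27] [281. 164.] mean [629.5  40.3 201.1] min [628.  35. 153.] max [649.  45. 164.]
top yellow [242 163   4   8  29] [243. 167.] mean [635.2 154.8 157.9] min [626. 150. 152.] max [645. 159. 163.]
top yellow [227 164   5   7  24] [229. 167.] mean [634.8 198.8 157.7] min [626. 194. 153.] max [644. 203. 161.]
top yellow [190 166   4   7  25] [191. 169.] mean [632.  314.8 157.5] min [623. 309. 153.] max [640. 320. 163.]
top yellow [340 194  26  24 370] [352. 205.] mean [ 521.3 -202.1   19.2] min [ 489. -241.    8.] max [ 551. -173.   17.]
scene blue [359 150  19  13 211] [368. 156.] mean [609.2 452.2  87.7] min [58
[... 600 characters left out ...]
]
scene yellow [352 164   9   7  28] [357. 166.] mean [637.2 314.9 158. ] min [622. 308. 149.] max [647. 321. 164.]
scene yellow [332 187  12   7  40] [338. 189.] mean [638.2 203.6 155.2] min [623. 195. 148.] max [651. 213. 165.]
scene yellow [324 196  11   9  40] [330. 199.] mean [641.3 157.6 155.7] min [626. 151. 144.] max [653. 167. 162.]
scene yellow [302 222  13   9  52] [309. 225.] mean [643.1  44.4 153.9] min [614.  36. 125.] max [655.  63. 164.]
scene yellow [202 285  34  27 526] [217. 297.] mean [ 521.1 -200.4   16.3] min [ 488. -236.    8.] max [ 548. -167.   16.]
scene yellow [266 297  36  29 219] [287. 309.] mean [ 691.8 -125.8   19. ] min [ 676. -185.   10.] max [709. -87.  18.]
```

View pics/c1.png

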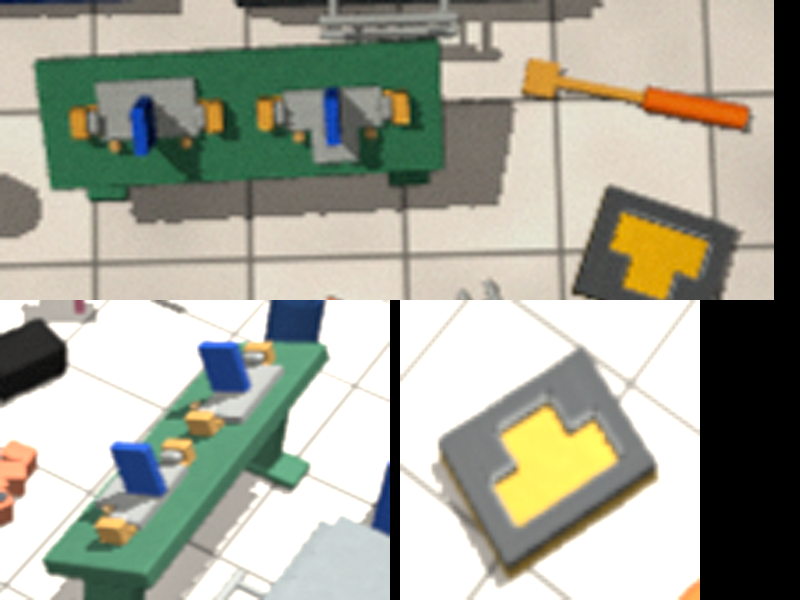

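The lower-right picture confirms the T is at the rail place at y≈97 (crop px 330,120), and the oblong is at y≈257. The recess stem points back and left, so the block's yaw is roughly -0.3. Next I measure the rail plane, the block's yaw and the recess centre.

```bash
python3 - <<'E'
from h import *
z=np.load("top0.npz"); p,w=z["p"],z["w"]; s=np.load("scene0.npz")
hsv=cv2.cvtColor(p,cv2.COLOR_BGR2HSV)
g=(cv2.inRange(hsv,(60,80,20),(90,255,255))>0); g[:140]=0;g[195:]=0;g[:,:175]=0;g[:,300:]=0
q=w[g]; q=q[(q[:,2]>105)&(q[:,2]<170)]
for _ in range(4):
    c=q.mean(0); n=np.linalg.svd(q-c,full_matrices=False)[2][2]; n*=np.sign(n[2]); q=q[abs((q-c)@n)<3]
print("rail c",c,"n",n,"slope",np.degrees(np.arccos(n[2])),"yaw",np.arctan2(-n[1],-n[0]),len(q))
r=cv2.minAreaRect(q[:,:2].astype(np.float32)); print("rail rect",r)
for nm,P,W in(("top",p,w),("scene",s["p"],s["w"])):
    hs=cv2.cvtColor(P,cv2.COLOR_BGR2HSV)
    box=(W[...,0]>430)&(W[...,0]<600)&(W[...,1]>-290)&(W[...,1]<-120)
    m=box&(hs[...,1]<80)&(hs[...,2]<130)&(abs(W[...,2]-20)<6)|box&(abs(W[...,2]-20)<4)
    print(nm,"block",cv2.minAreaRect(W[m][:,:2].astype(np.float32)),m.sum())
    y=box&(cv2.inRange(hs,(15,120,120),(32,255,255))>0)&(W[...,2]<16)&(W[...,2]>8)
    print(nm,"yellow",cv2.minAreaRect(W[y][:,:2].astype(np.float32)),W[y].mean(0),y.sum())
E
```

```text
rail c [641.06856519 175.91791456 138.30179538] n [-0.42754372 -0.00876245  0.90395221] slope 25.317469566582687 yaw 0.02049198330448778 2112
rail rect ((639.810302734375, 176.970703125), (104.1042251586914, 346.3979797363281), 1.5366442203521729)
top block ((518.1927490234375, -201.4175567626953), (127.82594299316406, 109.24809265136719), 69.04590606689453) 808
top yellow ((517.1376342773438, -200.99859619140625), (85.66483306884766, 66.86896514892578), 70.32638549804688) [ 522.57893929 -202.98233389   11.87509396] 304
scene block ((517.9207153320312, -197.57427978515625), (129.56576538085938, 112.54220581054688), 68.82085418701172) 1171
scene yellow ((513.7564697265625, -196.2880096435547), (85.48084259033203, 68.28330993652344), 70.47766876220703) [ 518.61305887 -198.30157488   11.94859437] 467
```

step_arm(
  series=[0,0,30,0,0.45,0,0,40,0,0.45,29,37,0,-0.03,0.45,29,37,0,-0.03,0.45,29,37,0,-0.03,0.45,29,37,0,-0.03,0.45,29,37,0,-0.03,0.45,29,37,0,-0.03,0.45,29,37,0,-0.03,0.45,29,37,0,-0.012,0.45,29,37,0,0,0.45,29,37,0,0,0.45,29,37,0,0,0.45,29,37,0,0,0.45,29,37,0,0,0.45,29,37,0,0,0.45,29,37,0,0,0.45,0,0,0,0,0.45,0,0,0,0,0.45],
  squeeze=60,
)

```text
clock: 2.48
eef_pos: [566.4, 20.7, 300.1]
eef_rot: [3.141, 0.001, 0.02]
wrist_force: [-0.6, 0.2, -0.8]
finger_gap: 51.9
finger_force: 0.0
```

step_arm(
  series=[30,38,0,0,0.45,29,37,0,0,0.45,0,0,0,0,0.45,0,0,0,0,0.45],
)

```text
clock: 2.98
eef_pos: [625.3, 94.8, 300.6]
eef_rot: [3.141, 0.0, 0.019]
wrist_force: [-0.5, -0.1, 0.9]
finger_gap: 51.7
finger_force: 0.0
```

```bash
python3 - <<'E'
from h import *
print(manip.read_state()["eef_pos"])
p,d,i=cam("wrist"); W=pts(d,i); cv2.imwrite("pics/w1.png",p); np.savez("w1.npz",p=p,w=W); print(i)
hs=cv2.cvtColor(p,cv2.COLOR_BGR2HSV)
for n,lo,hi in(("blue",(105,120,40),(130,255,255)),("brass",(12,120,100),(28,255,255))):
    k,l,st,ce=cv2.connectedComponentsWithStats(cv2.inRange(hs,lo,hi))
    for j in range(1,k):
        if st[j,4]>150:
            q=W[l==j]; print(n,st[j],q.mean(0).round(1),np.percentile(q,3,axis=0).round(1),np.percentile(q,97,axis=0).round(1))
            if n=="blue":
                t=(l==j)
                n_=np.array([-.424,-.009,.906]); hgt=q@n_; tt=q[hgt>np.percentile(hgt,99)-4]
                print(" top",tt.mean(0).round(1),cv2.minAreaRect(tt[:,:2].astype(np.float32)),len(tt))
E
```

```text
[625.26559734  94.83178638 300.5644168 ]
{'fovy': 58.57987657026816, 'cx': 281.1564460849068, 'cy': 205.47979257019148, 'eye': array([703.79304477,  95.71964957, 454.95724835]), 'orientation': array([ 2.86629512e+00, -4.81100056e-04, -1.55107105e+00])}
blue [   0    0   99   21 1599] [784.2 330.4  44.9] [783.7 298.9   3.6] [790.1 384.8  86.2]
 top [775.5 293.9 126.2] ((751.1203002929688, 218.78756713867188), (263.2702941894531, 15.20119857788086), 72.26972198486328) 75
blue [  38  163   56   80 1716] [625.7 257.1 186.2] [598.9 252.5 158.3] [650.1 264.3 202. ]
 top [616.2 256.3 198.1] ((662.4983520507812, 187.66168212890625), (35.397830963134766, 198.44732666015625), 34.30034255981445) 686
blue [ 266  162   16   79 1220] [632.4  99.6 189.6] [602.4  94.4 160.3] [654.8 105.1 202.3]
 top [620.7  99.3 198.8] ((651.8006591796875, 100.17029571533203), (103.7896728515625, 10.97780990600586), 1.125643253326416) 636
brass [ 430   94  104   44 1547] [ 688.8 -120.    15.8] [ 672.1 -189.3   11.9] [709.4 -81.5  15.9]
brass [534 126  26  23 364] [ 669.3 -207.8   25.2] [ 659.9 -223.    19.9] [ 678.6 -196.    25.3]
brass [327 162  29  38 650] [642.5  43.8 157.6] [626.2  36.5 147.9] [654.4  54.6 163.2]
brass [133 164  27  37 596] [638.3 202.  159.4] [622.1 195.7 148.2] [650.  214.5 163.3]
brass [193 164  20  37 548] [638.1 157.6 159.4] [622.6 151.8 147.9] [651.1 164.  163.6]
brass [  0 166  22  36 419] [632.6 314.8 159.9] [618.5 311.3 149. ] [646.6 322.5 163.5]
brass [479 225  56  38 698] [ 536.5 -183.    13.7] [ 515.3 -214.1   11. ] [ 555.2 -163.7   13.8]
brass [482 260  56  26 519] [ 496.1 -190.5   13.4] [ 480.7 -220.6   10.9] [ 510.4 -172.2   14.2]
brass [413 347  10  41 192] [653.6  67.7 392.9] [650.3  67.  390.2] [656.5  68.3 394.9]
```

View pics/w1.png

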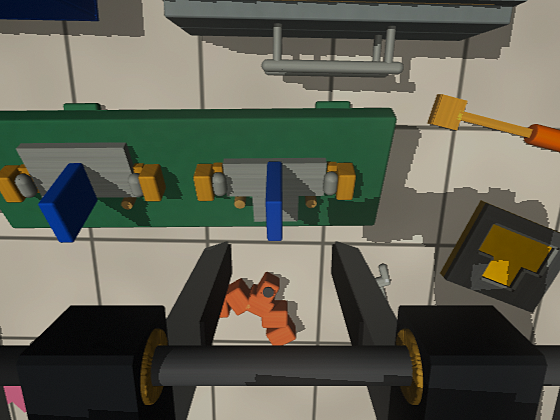

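The wrist view shows the T handle at px (274,200), midway between the fingers, and the oblong's handle at (68,200). The handle centre is at about (626, 98.5) in the world frame, 38 mm up the handle. I'll descend and close.

step_arm(
  series=[1,3.5,-30,0,0.45,0,0,-30,0,0.45,0,0,-30,0,0.45,0,0,-20,0,0.45,0,0,-10,0,0.45,0,0,0,0,0.45,0,0,0,0,1,0,0,0,0,1,0,0,0,0,1,0,0,0,0,1,0,0,0,0,1,0,0,0,0,1],
  squeeze=60,
)

```text
clock: 4.53
eef_pos: [626.7, 99.6, 180.5]
eef_rot: [-3.141, 0.0, 0.02]
wrist_force: [-1.5, 0.0, 1.4]
finger_gap: 11.7
finger_force: 60.0
```

step_arm(
  series=[-2,0,4.5,0,1,-2,0,4.5,0,1,-2,0,4.5,0,1,-2,0,4.5,0,1,-4,0,9,0,1,-4,0,9,0,1,-8,0,18,0,1,-8,0,18,0,1,-8,0,18,0,1,0,0,20,0,1,0,0,0,0,1,0,0,0,0,1],
)

```text
clock: 6.02
eef_pos: [586.4, 99.5, 289.8]
eef_rot: [3.141, 0.001, 0.02]
wrist_force: [-0.3, 0.1, -3.7]
finger_gap: 11.5
finger_force: 60.0
```

```bash
python3 - <<'E'
from h import *
p,d,i=cam("wrist"); cv2.imwrite("pics/w2.png",p); s=manip.read_state(); print(s["eef_pos"],s["wrist_force"],s["moment"])
E
```

```text
[586.38783363  99.464179   289.53023949] [ 0.06714679 -0.11387871 -2.77702508] [ 0.02228786  0.02940222 -0.03771744]
```

View pics/w2.png

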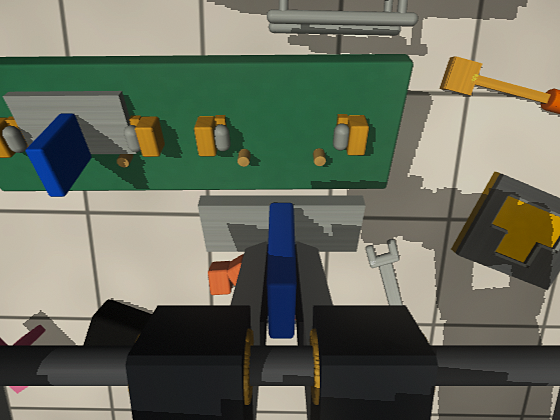

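The T is held clear of the rail, with its crossbar at px (200-365, 200-250), and the oblong is still clipped. Only world-z spin is available, so I'll press the tilted plate flat on the free counter near (450,-320), with a moderate grip, to level it. After that I'll insert it.

step_arm(
  series=[-10,-30,0,-0.037,1,-10,-30,0,-0.037,1,-10,-30,0,-0.037,1,-10,-30,0,-0.037,1,-10,-30,0,-0.037,1,-10,-30,0,-0.037,1,-10,-30,0,-0.037,1,-10,-30,0,-0.037,1,-10,-30,0,-0.037,1,-10,-30,0,-0.037,1,-10,-30,0,0,1,-10,-30,0,0,1,-10,-30,0,0,1,-6,-30,0,0,1,0,0,0,0,1,0,0,0,0,1],
)

```text
clock: 8.07
eef_pos: [450.7, -320.0, 289.9]
eef_rot: [-3.141, 0.001, -0.35]
wrist_force: [-0.0, 0.5, -3.4]
finger_gap: 11.8
finger_force: 60.0
```

```bash
cat > plate.py <<'E'
from h import *
import sys
p,d,i=cam("wrist"); W=pts(d,i); s=manip.read_state(); t=s["eef_pos"]; print(t,s["eef_rot"],s["wrist_force"])
np.savez("w.npz",p=p,w=W); 
hs=cv2.cvtColor(p,cv2.COLOR_BGR2HSV)
yaw=s["eef_rot"][2]; L=(W-t)@R.from_euler('z',yaw).as_matrix()  # tool-yaw frame, z up, relative TCP
blue=cv2.inRange(hs,(105,120,30),(130,255,255))>0
g=(hs[...,1]<60)&(hs[...,2]>50)&(abs(L[...,1])<48)&(L[...,0]>-5)&(L[...,0]<60)&(L[...,2]<-15)&(L[...,2]>-65)&(d>0)
if g.sum()>100:
    q=L[g]
    for _ in range(5):
        c=np.median(q,axis=0) if _==0 else q.mean(0); n=np.linalg.svd(q-c,full_matrices=False)[2][2]; n*=np.sign(n[2]); q=q[abs((q-c)@n)<2.5]
    print("plate n",g.sum(),len(q),"pitch deg",np.degrees(np.arctan2(-n[0],n[2])),"roll",np.degrees(np.arctan2(n[1],n[2])),"z at tool axis",(c[2]-(n[0]*(0-c[0])+n[1]*(0-c[1]))/n[2]),"rng",np.percentile(q,[2,98],axis=0).round(1).tolist())
E
python3 plate.py
```

```text
[ 450.83227383 -319.80062454  290.10000814] [-3.14120787e+00  6.08831263e-04 -3.49672830e-01] [ 0.04629119  0.46155384 -2.85365605]
plate n 6039 5841 pitch deg 24.765220710875333 roll 0.01935288533457801 z at tool axis -39.11604865564922 rng [[-1.9, -42.0, -40.1], [27.7, 39.5, -26.1]]
```

The plate is tilted 24.8° and gripped exactly at template x=0, 38 mm above its underside. The stem edge should touch the counter at TCP z≈60. I'll descend with a firm grip, then level it with a lighter grip while dragging toward template +x.

step_arm(
  series=[0,0,-50,0,1,0,0,-50,0,1,0,0,-50,0,1,0,0,-40,0,1,0,0,-25,0,1,0,0,-12,0,1,0,0,0,0,1,0,0,0,0,1],
)

```text
clock: 9.12
eef_pos: [451.2, -320.7, 64.6]
eef_rot: [3.141, -0.002, -0.35]
wrist_force: [1.8, 0.4, -3.4]
finger_gap: 11.4
finger_force: 60.0
```

step_arm(
  series=[0,0,0,0,1,0,0,-2,0,1,3,-1,-2,0,1,3,-1,-2,0,1,3,-1,-2,0,1,3,-1,-2,0,1],
  squeeze=15,
)

```text
clock: 9.88
eef_pos: [463.1, -324.8, 53.6]
eef_rot: [3.141, -0.001, -0.35]
wrist_force: [-0.9, -1.8, 3.1]
finger_gap: 12.0
finger_force: 15.0
```

step_arm(
  series=[3,-1,-2,0,1,3,-1,-2,0,1,3,-1,-2,0,1,3,-1,-2,0,1,2,-1,-1.5,0,1,0,0,-0.5,0,1,0,0,-0.5,0,1,0,0,0,0,1],
)

```text
clock: 10.88
eef_pos: [477.0, -329.5, 43.1]
eef_rot: [-3.141, -0.001, -0.35]
wrist_force: [2.2, 2.4, 2.6]
finger_gap: 12.0
finger_force: 15.0
```

```bash
python3 plate.py
```

```text
[ 476.9860227  -329.48439898   43.18670176] [-3.14158450e+00 -8.60049467e-04 -3.50199778e-01] [0.88261362 1.78134321 3.25509916]
plate n 19071 11069 pitch deg -1.2659930242522595 roll 0.0858332288333074 z at tool axis -42.25310377503514 rng [[14.3, -46.1, -44.3], [53.8, 46.1, -41.7]]
```

step_arm(
  series=[0,0,-0.5,0,1,0,0,0,0,1,0,0,0,0,1],
)

```text
clock: 11.3
eef_pos: [477.0, -329.7, 42.8]
eef_rot: [3.141, -0.001, -0.35]
wrist_force: [4.4, 1.4, 5.3]
finger_gap: 12.1
finger_force: 15.0
```

step_arm(
  series=[0,0,0,0,1,0,0,0,0,1,0,0,10,0,1,0,0,30,0,1,0,0,50,0,1,0,0,50,0,1,0,0,0,0,1,0,0,0,0,1],
  squeeze=60,
)

```text
clock: 12.3
eef_pos: [476.0, -329.2, 181.2]
eef_rot: [-3.141, 0.002, -0.35]
wrist_force: [-0.2, 0.7, -3.1]
finger_gap: 11.8
finger_force: 60.0
```

```bash
python3 plate.py; python3 - <<'E'
from h import *
z=np.load("w.npz");cv2.imwrite("pics/w3.png",z["p"])
E
```

```text
[ 475.9196455  -329.10223841  180.68176906] [-3.14081063e+00  3.05825994e-03 -3.50311854e-01] [-0.4019837 -0.6207664 -2.6358461]
plate n 3209 3183 pitch deg 1.1063519967864373 roll 0.018502798030690937 z at tool axis -33.00291775259378 rng [[-4.6, -42.0, -34.2], [12.4, 39.8, -31.7]]
```

View pics/w3.png

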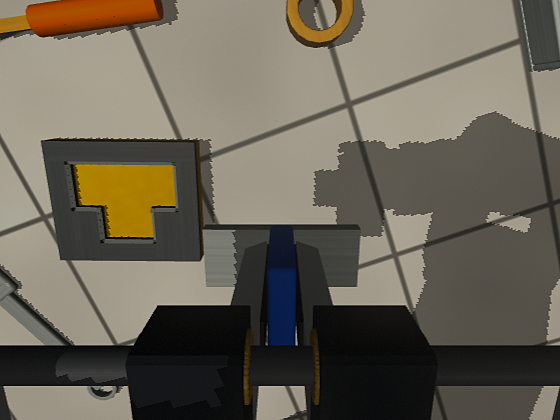

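The block is at px (45-200, 140-260), in nearly the same orientation as the held T. The T now sits level, within about 1°. I'll measure the block and the plate in this same picture.

```bash
cat > rel.py <<'E'
from h import *
p,d,i=cam("wrist"); s=manip.read_state(); t=s["eef_pos"]; yaw=s["eef_rot"][2]
f=p.shape[0]/2/np.tan(np.radians(i["fovy"])/2); Rc=rot(i); eye=np.array(i["eye"]); Ry=R.from_euler('z',yaw).as_matrix()
def cast(m,z):   # contour of mask's largest part -> world points on plane z
    cs=cv2.findContours(m.astype(np.uint8),cv2.RETR_EXTERNAL,cv2.CHAIN_APPROX_NONE)[0]; c=max(cs,key=cv2.contourArea)[:,0]
    r=np.c_[(c[:,0]-i["cx"])/f,(c[:,1]-i["cy"])/f,np.ones(len(c))]@Rc.T
    return eye+r*((z-eye[2])/r[:,2])[:,None]
W=pts(d,i); L=(W-t)@Ry; hs=cv2.cvtColor(p,cv2.COLOR_BGR2HSV)
g=(abs(L[...,1])<60)&(L[...,0]>-10)&(L[...,0]<40)&(abs(L[...,2]+33)<4)&(hs[...,1]<90)
g=cv2.morphologyEx(g.astype(np.uint8),cv2.MORPH_OPEN,np.ones((3,3)))
Q=[]
k,l,st,_=cv2.connectedComponentsWithStats(g)
for j in range(1,k):
    if st[j,4]>200: Q.append((cast(l==j,t[2]-33)-t)@Ry)
q=np.vstack(Q); print("plate L: xmax",q[:,0].max(),"y",q[:,1].min(),q[:,1].max())
fr=q[(q[:,0]>q[:,0].max()-3)]; print(" front-edge slope",np.polyfit(fr[:,1],fr[:,0],1))
near=(W[...,0]>400)&(W[...,0]<620)&(W[...,1]>-310)&(W[...,1]<-100)
b=near&(abs(W[...,2]-20)<6)&(hs[...,2]<130)
y=near&(cv2.inRange(hs,(15,100,90),(32,255,255))>0)&(W[...,2]>6)&(W[...,2]<17)&(W[...,2]<30)
print("yellow mean z",W[y][:,2].mean(),"block top z",np.median(W[b][:,2]))
for n,m,z in(("block",b,20),("yellow",y,12)):
    c=cast(m,z)[:,:2].astype(np.float32); r=cv2.minAreaRect(c); a=r[2]; 
    if r[1][0]<r[1][1]: a+=90
    a=np.radians((a)%180-90); o=np.array(r[0])+15*np.array([np.cos(a),np.sin(a)])
    print(n,r,"yaw",a,"origin",o)
E
python3 rel.py
```

```text
plate L: xmax 13.901523841839222 y -42.91263223647778 40.92310794344195
 front-edge slope [3.19383851e-05 1.34265480e+01]
yellow mean z 12.187443133377771 block top z 20.05385340650446
block ((514.4510498046875, -198.79708862304688), (129.75320434570312, 108.8107681274414), 69.40154266357422) yaw -0.3595109013522112 origin [ 528.49208493 -204.0743353 ]
yellow ((514.291259765625, -197.31167602539062), (86.3067626953125, 67.57444763183594), 69.3731460571289) yaw -0.36000651563107494 origin [ 528.32967769 -202.59588099]
```

step_arm(
  series=[11,25,0,-0.01,1,11,25,0,0,1,11,25,0,0,1,11,25,0,0,1,12,25,0,0,1,0,0,-30,0,1,0,0,-40,0,1,0,0,-20,0,1,0,0,0,0,1,0,0,0,0,1],
)

```text
clock: 13.65
eef_pos: [532.9, -204.6, 92.9]
eef_rot: [3.142, -0.0, -0.36]
wrist_force: [0.1, 0.1, -2.6]
finger_gap: 11.5
finger_force: 60.0
```

```bash
python3 - <<'E'
from h import *
p,d,i=cam("wrist"); W=pts(d,i); np.savez("w.npz",p=p,w=W); s=manip.read_state(); print(s["eef_pos"],s["eef_rot"]); cv2.imwrite("pics/w4.png",p)
E
```

```text
[ 533.01464479 -204.67631327   93.25017086] [ 3.14147628e+00 -1.05410999e-03 -3.60233586e-01]
```

View pics/w4.png

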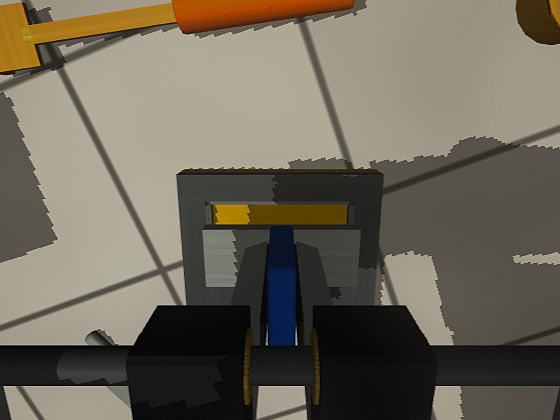

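The block's front edge (row ~174), its sides (cols ~178-382) and the recess front strip (row 203-224) are visible around the held plate. I'll compare plate and block numerically in tool axes.

```bash
cat > al.py <<'E'
from h import *
p,d,i=cam("wrist"); s=manip.read_state(); t=s["eef_pos"]; yaw=s["eef_rot"][2]
f=p.shape[0]/2/np.tan(np.radians(i["fovy"])/2); Rc=rot(i); eye=np.array(i["eye"]); Ry=R.from_euler('z',yaw).as_matrix()
W=pts(d,i); L=(W-t)@Ry; hs=cv2.cvtColor(p,cv2.COLOR_BGR2HSV)
v,u=np.mgrid[:p.shape[0],:p.shape[1]]
r=np.stack([(u-i["cx"])/f,(v-i["cy"])/f,np.ones_like(u,float)],-1)@Rc.T
def on(m,z): return ((eye+r[m]*((z-eye[2])/r[m][:,2])[:,None])-t)@Ry
near=(L[...,0]>-20)&(L[...,0]<70)&(abs(L[...,1])<80)
def ext(n,m,z,ylo,yhi):
    m=cv2.morphologyEx(m.astype(np.uint8),cv2.MORPH_OPEN,np.ones((3,3)))>0
    q=on(m,z); yy=np.round(q[:,1]); bins=[q[yy==k,0].max() for k in np.unique(yy) if ylo<k<yhi and (yy==k).sum()>5]
    xx=np.round(q[:,0]); ys=np.array([[q[xx==k,1].min(),q[xx==k,1].max()] for k in np.unique(xx) if (xx==k).sum()>20])
    print(n,"front x med",np.median(bins),"y edges",np.median(ys,axis=0),"mid",np.median(ys,axis=0).mean(),"w",np.ptp(np.median(ys,axis=0)))
pl=near&(abs(L[...,2]+33)<4)&(hs[...,1]<90); ext("plate",pl,t[2]-33,-38,38)
bl=near&(abs(W[...,2]-20)<4)&(L[...,0]>16)&(hs[...,1]<90); ext("block",bl,20,-58,58)
ye=near&(cv2.inRange(hs,(15,100,60),(32,255,255))>0)&(abs(W[...,2]-12)<5); ext("yellow",ye,12,-40,40)
print(t,s["eef_rot"])
E
python3 al.py
```

```text
plate front x med 14.073703404911234 y edges [-42.6489668   40.55901793] mid -1.0449744375829297 w 83.2079847278062
block front x med 34.73328841346429 y edges [-63.85484858  63.66448561] mid -0.09518148634271029 w 127.51933419008371
yellow front x med 12.627092686063943 y edges [-43.60749576  43.87583091] mid 0.13416757771018695 w 87.48332666556121
[ 533.05774076 -204.7105693    93.36630289] [ 3.14147869e+00 -1.37821635e-03 -3.60292301e-01]
```

step_arm(
  series=[-1,1.4,-10,0,1,0,0,-10,0,1,0,0,-6,0,1,0,0,-3,0,1,0,0,0,0,1,0,0,0,0,1],
)

```text
clock: 14.5
eef_pos: [531.8, -203.2, 63.7]
eef_rot: [3.142, -0.0, -0.36]
wrist_force: [0.6, 0.0, -2.8]
finger_gap: 11.8
finger_force: 60.0
```

```bash
python3 al.py
```

```text
plate front x med 14.061664976510226 y edges [-42.6889474   40.58502615] mid -1.0519606246158162 w 83.27397355726617
block front x med 36.60623325021773 y edges [-64.8443402  62.7548045] mid -1.0447678543132994 w 127.5991447005738
yellow front x med 14.319644905645108 y edges [-44.74407241  43.06939156] mid -0.8373404238184214 w 87.8134639665162
[ 531.83253996 -203.15950335   63.71189437] [ 3.14157648e+00 -4.91515896e-04 -3.60196036e-01]
```

Aligned to within 0.5 mm. I'll lower it slowly into the recess.

step_arm(
  series=[0.4,-0.1,-2,0,1,0,0,-2,0,1,0,0,-2,0,1,0,0,-2,0,1,0,0,-1,0,1,0,0,0,0,1,0,0,0,0,1],
  squeeze=25,
)

```text
clock: 15.42
eef_pos: [532.2, -203.2, 54.7]
eef_rot: [3.142, -0.0, -0.36]
wrist_force: [-0.2, 0.2, 2.4]
finger_gap: 11.7
finger_force: 25.0
```

step_arm(
  series=[0,0,-0.7,0,1,0,0,-0.7,0,1,0,0,-0.5,0,1,0,0,0,0,1,0,0,0,0,1],
  squeeze=12,
)

```text
clock: 16.05
eef_pos: [532.8, -203.4, 53.6]
eef_rot: [3.142, -0.002, -0.36]
wrist_force: [0.1, 1.1, 11.3]
finger_gap: 12.0
finger_force: 12.0
```

```bash
cat > fl.py <<'E'
from h import *
p,d,i=cam("wrist"); s=manip.read_state(); t=s["eef_pos"]; W=pts(d,i); np.savez("w.npz",p=p,w=W); cv2.imwrite("pics/w5.png",p)
L=(W-t)@R.from_euler('z',-.36).as_matrix(); hs=cv2.cvtColor(p,cv2.COLOR_BGR2HSV)
for n,m in(("plate",(abs(L[...,1])<40)&(abs(L[...,1])>18)&(L[...,0]>-8)&(L[...,0]<11)),("block y-",(L[...,1]<-50)&(L[...,1]>-62)&(L[...,0]>-8)&(L[...,0]<34)),("block y+",(L[...,1]>50)&(L[...,1]<62)&(L[...,0]>-8)&(L[...,0]<34)),("front",(abs(L[...,1])<40)&(L[...,0]>24)&(L[...,0]<34))):
    m=m&(W[...,2]<35)&(W[...,2]>5); q=W[m]; l=L[m]
    A=np.c_[l[:,:2],np.ones(len(l))]; c=np.linalg.lstsq(A,q[:,2],rcond=None)[0] if len(l)>20 else None
    print(n,len(q),"z med",np.median(q[:,2]),"std",q[:,2].std(),"slopes",c)
E
python3 fl.py
```

```text
plate 2482 z med 20.243902402386283 std 0.5972169685887877 slopes [-6.62619140e-05  1.48736830e-05  2.02464416e+01]
block y- 1696 z med 20.260988677173117 std 0.6138790950391356 slopes [-2.36053347e-03  4.16106874e-03  2.05422602e+01]
block y+ 1694 z med 20.208074105045256 std 0.6273989131803419 slopes [-2.04557607e-03 -4.90783002e-03  2.04905420e+01]
front 2840 z med 20.23713482138446 std 0.6421291836328344 slopes [-6.12643216e-03 -5.81242362e-05  2.04148228e+01]
```

The plate top is flush with the block (20.24 mm against 20.24 mm). I'll release and retreat.

step_arm(
  series=[0,0,0,0,0.6,0,0,0,0,0.6,0,0,0,0,0.6,0,0,20,0,0.6,0,0,40,0,0.6,0,0,50,0,0.6,0,0,50,0,0.6,0,0,0,0,0.6,0,0,0,0,0.6],
)

```text
clock: 17.23
eef_pos: [531.8, -203.0, 211.6]
eef_rot: [-3.142, 0.001, -0.36]
wrist_force: [0.2, 0.8, -1.8]
finger_gap: 37.6
finger_force: 0.0
```

```bash
python3 - <<'E'
from h import *
p,d,i=cam("wrist"); W=pts(d,i); s=manip.read_state(); print(s["wrist_force"],s["finger_gap"]); cv2.imwrite("pics/w6.png",p)
L=(W-np.array([528.8,-204,0]))@R.from_euler('z',-.36).as_matrix()
for n,m in(("crossbar",(abs(L[...,1])<38)&(abs(L[...,1])>12)&(abs(L[...,0])<13)),("block",(abs(L[...,1])<62)&(abs(L[...,1])>48)&(L[...,0]>-60)&(L[...,0]<35))):
    m=m&(W[...,2]<35)&(W[...,2]>5); l=L[m]; print(n,m.sum(),np.median(W[m][:,2]),np.linalg.lstsq(np.c_[l[:,:2],np.ones(len(l))],l[:,2],rcond=None)[0])
p,d,i=cam("top"); cv2.imwrite("pics/t6.png",p[120:270,140:400])
E
```

```text
[-0.44637336  0.22431726 -0.69658957] 37.46816115524708
crossbar 1452 20.228056984053097 [-4.31820917e-04 -1.02674548e-03  2.02272597e+01]
block 2742 20.26104947675438 [-7.52649361e-04 -8.64743497e-04  2.02504239e+01]
```

View pics/w6.png

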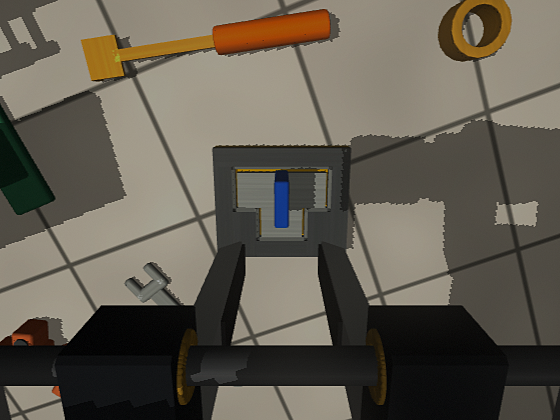

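The T lies flush in the recess at px (232-330, 168-240), the right way round, and the gripper is clear of it. I'm handing in.

```bash
python3 -c "
from cell import manip
print(manip.sign_off())"
```

```text
the job is handed in; nothing more can be done
None
```

The T template lies flush in the gauge block's recess, the right way round, released with the gripper clear; the oblong was still clipped on the rail when last seen, and the job was handed in at about 17 s (no verdict was returned).

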